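Snap the slim-waisted pestle into the bench's spring-clip rack

TASK

Put the long, slim-waisted wooden pestle away: lay its waist over the two steel spring clips of the rack on the bench and press it down until both clips snap around it and it sits fully home, then let go. Leave the short, stout pestle and the dark bowls where they are.

Things in the scene. Friction and masses are not known exactly. Their poses are not given: they have to be found in the camera images.
- pestle: The pestle to put away: light wood, 230 mm long, lying on the bench. Slim round waist 24 mm thick and 150 mm long, a round head 40 mm thick and 40 mm long at each end; the waist is 8 mm clear of the bench. Origin: mid-length, on its axis, 20 mm above the bench. x axis: along its length; both ends alike, either way round will do. About 0.16 kg.
- rack_seat (a point): Where the middle of the pestle's axis lies when home, 55 mm up; x along it, z up. Fixed rack: wood base 170 (x) x 90 x 18 mm; clips at x = +-50 mm, 14 mm wide, 86 mm free between. Each: a 43 mm high saddle under the waist, between 2 sprung steel fingers at +-y: throat 17 mm wide at 66 mm up, flared to 47 mm at 93 mm up. Pressing through takes 10-20 N in all. Heights are above the bench.
- stout_pestle: The stout pestle, to be left alone: same light wood and also double-ended, but short and thick, 140 mm long, waist 44 mm and heads 56 mm in diameter. Lies on the bench. Origin: middle of its length, on its axis, 28 mm above the bench; x axis along its length.
- bowls: A stack of three dark bowls, to be left alone: 116 mm across the rim, 70 mm high. Origin: centre of its underside; z up.
There are look-alikes about, which are no part of the job. Leave any red look-alike of the pestle alone.

How it is judged:
By the outcome, as a careful person would: the job done as asked, in the order asked, and still so for the second after the job is handed in, with the robot touching nothing.
It also fails if it takes over 38 s, if anything falls off the work surface, if the arm or the gripper's body presses on something with over 40 N, if the wrist force passes 120 N, or if a joint passes its speed limit or range.

ROBOT

A 6-joint arm with a two-finger parallel gripper is mounted at the origin on the work surface. World frame = base frame: x ahead of the robot, y to its left, z up, the work surface at z = 0. Lengths are in m, angles in rad, forces in N, time in s.
With the tool pointing down it reaches from about 0.375 to 0.9 m from the base axis. Payload 3.1 kg.
Tool frame: the origin (TCP) lies at the very end of the fingers, on their centre line; the grasp point (between the pads) lies 19 mm behind it; y points along the fingers, x is the direction in which the jaws open and shut, and the axes are right-handed (so a half turn about y gives the same grasp; the last joint's range is limited). The gripper opens to 87 mm and grips with 3 to 60 N. Pads are 19 mm wide; open, the fingers measure 117 mm over their backs; the gripper's body (75 mm by 190 mm) begins 51 mm behind the grasp point.
Start: joints at [1.113, 0.527, 1.433, -0, 1.181, -0.178], TCP at [0.173, 0.601, 0.223] pointing down, gripper open.
Joint ranges: [-3.08, 3.08], [-0.75, 2.2], [0.22, 2.44], [-1.43, 4.57], [0, 2.65], [-2.85, 2.85]. Speed limits (rad/s): [2.79, 2.79, 3.14, 3.14, 3.14, 3.14].

INTERFACE

Orientations are given as a unit quaternion [x, y, z, w].
In Python, from rig import robot gives the robot as it stands.
- The arm moves only by the shell command python3 -m creep 'ROWS' [FORCE]. ROWS is JSON, a list of rows, each a list of 3 entries, a list of its own where there are three numbers: the shift along the tool's x, y, z in mm, then the turn about the tool's y in rad, then the opening, from 0 (shut) to 1 (fully open). A call has 1 to 8 rows; each row shifts and turns the commanded pose from where the row before left it, along the tool's axes as they then stand; what a row does not reach is not made up. A row lasts 1/10 s, in which the tool goes at most 50 mm and 8.59 degrees, less where a joint would pass 70% of its speed; a pose out of reach is approached as far as the arm can. A call with a gripper value outside its range is refused whole. The fingers move at their own pace and stop on an object; FORCE is the grip in N (left out, the last holds). Time passes only in rows, so rows that do not move let the fingers close. It gives the time, the measured TCP pose, the force and the opening at its end, in the units of the state.
- robot.get_obs(): the state, without advancing time (a new reading comes with each control period).
- robot.camera(name): name is "scene" or "top" or "wrist"; returns a dict with "pixels" (420x560x3 uint8, red, green, blue), "fx", "fy", "cx", "cy" (pixels), "position" and "rotation" of the camera in the world. Camera axes: x right, y up, looking along -z (the intrinsics and any distortion apply to the point x, -y, -z); pixel columns grow to the right and rows downward; lengths in m; the calibration is good to about 2 mm. A picture is of the moment at which its call begins. There is no depth.
- robot.hand_in(): hands the job in, once; it reports no verdict.
The state is a dict: "time": time; "q": joint angles; "joint_velocities": joint speeds; "joint_torque": joint torques, N m; "position": TCP position; "tool_rot": TCP orientation; "ft_force": force on the tool from outside, world axes, zero at the start; "moment": the same for the moment, N m; "grip_width": finger opening in m.
Only numpy, scipy, OpenCV 4.12 (cv2) and the standard library are available. Lean on these libraries where they do the work, as an engineer would, in place of code of your own. Each camera call takes 0.05 s, during which the arm holds its last target.

## Working session

There is one attempt and no reset: what is moved stays moved. The work goes in short steps, Python scripts to look and compute and a shell command to move; the robot and the scene stay as the last step left them, time stands still between calls to the robot, and variables do not carry over. Pictures are saved under pics/ and viewed, and the job is handed in when it is done.

```bash
ls -la; mkdir -p pics; python3 - <<'E'
from rig import robot
import cv2
o=robot.get_obs()
for k,v in o.items(): print(k,v)
for n in ["scene","top","wrist"]:
    c=robot.camera(n); cv2.imwrite(f"pics/{n}0.png",c["pixels"][:,:,::-1])
    print(n,{k:v for k,v in c.items() if k!="pixels"})
E
```

```text
total 12
drwxr-xr-x  3 agent agent 4096 Dec  7 01:13 .
drwxr-xr-x 23 root  root  4096 Dec  7 01:13 ..
drwxr-xr-x  2 agent agent 4096 Dec  7 01:13 pics
time 0.0
q [ 1.11249978e+00  5.28474323e-01  1.43394376e+00 -1.30224846e-05
  1.18142246e+00 -1.78478933e-01]
joint_velocities [ 0.00082261  0.00073234 -0.00093174 -0.00075415 -0.00069879 -0.00010349]
joint_torque [-6.87588963e-04 -4.40051007e+01 -1.76589417e+01  6.33712811e-02
  5.82104770e-02 -1.60516965e-04]
position [0.17223115 0.60000417 0.22155347]
tool_rot [ 0.56520097  0.42468135 -0.42609681 -0.56447774]
ft_force [-0.48861263  0.71523929  0.546884  ]
moment [ 0.05887602 -0.04742661 -0.05027778]
grip_width 0.08706123152326818
scene {'fx': 421.7383441245212, 'fy': 421.7383441245212, 'cx': 279.9406420359404, 'cy': 212.7186566224655, 'position': array([1.28688227, 0.34473395, 0.72431862]), 'rotation': array([0.25739121, 0.38837466, 0.74249149, 0.48127048])}
top {'fx': 438.3107179148523, 'fy': 438.3107179148523, 'cx': 284.1187812614655, 'cy': 214.97577937444365, 'position': array([ 0.13481316, -0.04366123,  1.17084965]), 'rotation': array([ 0.07245199, -0.07194935, -0.6830748 ,  0.72317551])}
wrist {'fx': 343.1724025253731, 'fy': 343.1724025253731, 'cx': 281.66831130680026, 'cy': 205.83163978068632, 'position': array([0.10832254, 0.61933114, 0.38331199]), 'rotation': array([-0.0980183 , -0.073617  ,  0.59723893,  0.79264028])}
```

View pics/scene0.png

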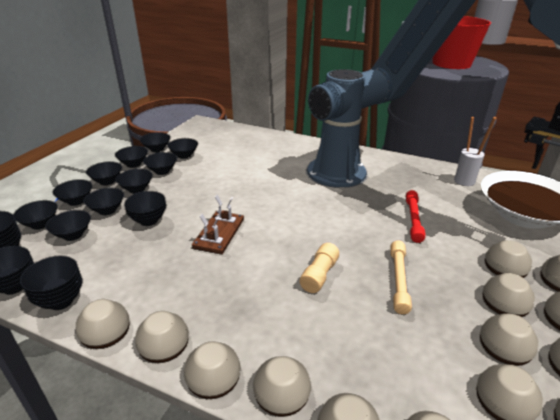

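View pics/top0.png

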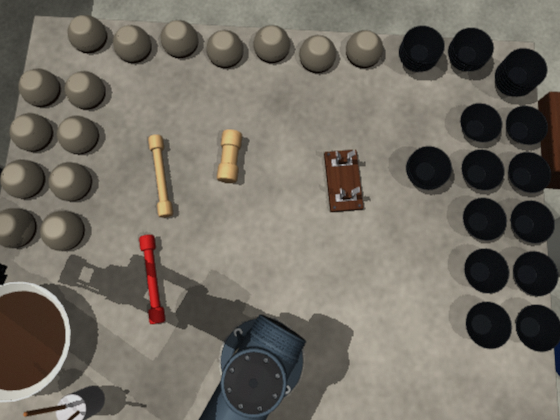

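View pics/wrist0.png

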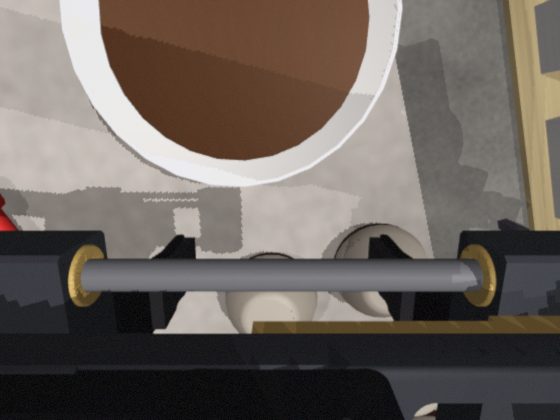

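Candidates in the top view: the long slim wooden pestle at (161,176), the stout wooden one at (229,156) and the red long look-alike at (152,280). The rack is at (344,180). In the scene view they are at (401,276), (320,267), (415,216) and (219,231). By the description I choose the slim wood one at (161,176). Next I'll take a close crop and measure it.

```bash
cat > h.py <<'E'
import numpy as np, cv2
from scipy.spatial.transform import Rotation as R
from rig import robot
def proj(c,P):
    p=R.from_quat(c["rotation"]).inv().apply(np.atleast_2d(P)-c["position"])
    return np.c_[c["cx"]+c["fx"]*p[:,0]/-p[:,2], c["cy"]+c["fy"]*(-p[:,1])/-p[:,2]]
def ray(c,uv,z):
    uv=np.atleast_2d(uv).astype(float)
    d=np.c_[(uv[:,0]-c["cx"])/c["fx"],-(uv[:,1]-c["cy"])/c["fy"],-np.ones(len(uv))]
    d=R.from_quat(c["rotation"]).apply(d)
    return c["position"]+d*((z-c["position"][2])/d[:,2])[:,None]
def seg(c,box,lo,hi):
    hsv=cv2.cvtColor(c["pixels"],cv2.COLOR_RGB2HSV)
    m=cv2.inRange(hsv,np.array(lo),np.array(hi)); k=np.zeros_like(m); x0,y0,x1,y1=box; k[y0:y1,x0:x1]=m[y0:y1,x0:x1]
    return k
E
python3 - <<'E'
from h import *
t=robot.camera("top"); s=robot.camera("scene")
for c,n,b in((t,"top",(135,120,185,230)),(s,"scene",(380,230,420,320))):
    m=seg(c,b,(12,90,90),(30,255,255))
    r=cv2.minAreaRect(cv2.findNonZero(m)); print(n,r,m.sum()/255)
    # midpoint of axis via box
    bp=cv2.boxPoints(r); 
    ctr=ray(c,[r[0]],0.02); print("ctr",ctr)
    e=[(bp[0]+bp[1])/2,(bp[2]+bp[3])/2] if np.linalg.norm(bp[0]-bp[1])<np.linalg.norm(bp[1]-bp[2]) else [(bp[1]+bp[2])/2,(bp[3]+bp[0])/2]
    w=ray(c,e,0.02);print("ends",w,np.linalg.norm(w[0]-w[1]),np.arctan2(*(w[0]-w[1])[1::-1]))
    print("base",proj(c,[0,0,0]), 'TCP',proj(c,robot.get_obs()["position"]))
cv2.imwrite("pics/crop_p.png",cv2.resize(t["pixels"][120:235,125:255,::-1],None,fx=4,fy=4,interpolation=cv2.INTER_CUBIC))
cv2.imwrite("pics/crop_r.png",cv2.resize(t["pixels"][135:225,305:385,::-1],None,fx=6,fy=6,interpolation=cv2.INTER_CUBIC))
cv2.imwrite("pics/crop_rs.png",cv2.resize(s["pixels"][190:260,185:255,::-1],None,fx=8,fy=8,interpolation=cv2.INTER_CUBIC))
E
```

```text
top ((159.51646423339844, 174.90220642089844), (81.34940338134766, 13.674864768981934), 82.4605484008789) 808.0
ctr [[0.46542426 0.30980026 0.02      ]]
ends [[0.58081632 0.33792694 0.02      ]
 [0.35441449 0.28274175 0.02      ]] 0.23303045698656585 0.23908665508916502
base [[261.73798491 358.72698436]] TCP [[-16.72885788 270.71635629]]
scene ((400.4686584472656, 277.4451904296875), (71.62120056152344, 16.370019912719727), 86.76029968261719) 489.0
ctr [[0.47781889 0.31256274 0.02      ]]
ends [[0.33931647 0.28131763 0.02      ]
 [0.59085437 0.3380627  0.02      ]] 0.2578591041870726 -2.919714283026142
base [[335.99244854 171.48628198]] TCP [[555.0592067  172.47984272]]
```

View pics/crop_p.png

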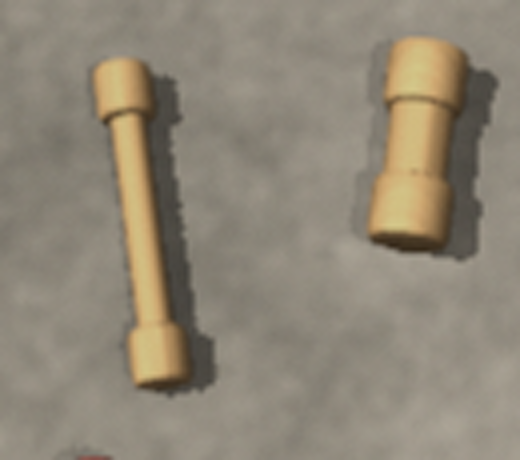

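View pics/crop_r.png

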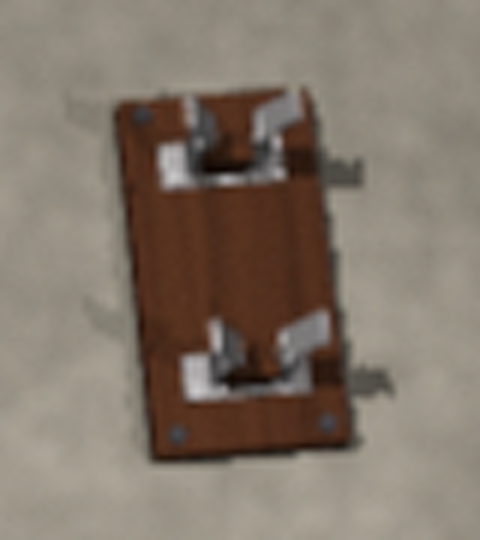

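View pics/crop_rs.png

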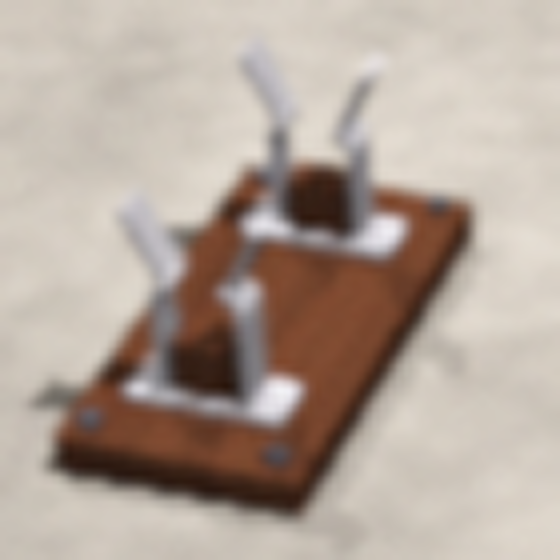

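The crop shows a slim 24 mm waist with separate round heads at (161,176), which is the right pestle. The rack base is clear in both views. Next I'll fit the known shapes to both pictures.

```bash
cat >> h.py <<'E'
def cyl(x0,x1,r,z,n=32):
    a=np.linspace(0,2*np.pi,n,endpoint=False)
    return np.vstack([np.c_[np.full(n,x),r*np.cos(a),z+r*np.sin(a)] for x in(x0,x1)])
def boxp(x0,x1,y0,y1,z0,z1): return np.array([[x,y,z] for x in(x0,x1) for y in(y0,y1) for z in(z0,z1)],float)
PEST=lambda z=.02:[cyl(-.115,-.075,.02,z),cyl(-.075,.075,.012,z),cyl(.075,.115,.02,z)]
RACK=[boxp(-.085,.085,-.045,.045,0,.018)]
S=4
def render(c,parts,p):
    m=np.zeros((420*S,560*S),np.uint8); cs,sn=np.cos(p[2]),np.sin(p[2])
    for q in parts:
        w=np.c_[p[0]+cs*q[:,0]-sn*q[:,1],p[1]+sn*q[:,0]+cs*q[:,1],q[:,2]]
        h=cv2.convexHull(((proj(c,w)+.5)*S).astype(np.float32))
        cv2.fillConvexPoly(m,np.round(h).astype(np.int32),255)
    return cv2.resize(m,(560,420),interpolation=cv2.INTER_AREA)/255.
def fit(cms,parts,p0):
    from scipy.optimize import minimize
    f=lambda p:sum(np.abs(render(c,parts,p)-m/255.).sum() for c,m in cms)
    best=None
    for st in(.01,.003):
        sim=np.array([p0]+[np.array(p0)+np.eye(3)[i]*(st if i<2 else st*8) for i in range(3)])
        best=minimize(f,p0,method="Nelder-Mead",options=dict(initial_simplex=sim,xatol=1e-5,fatol=.01)); p0=best.x
    return best.x,best.fun,[np.abs(render(c,parts,p0)-m/255.).sum()/ (m.sum()/255) for c,m in cms]
E
python3 - <<'E'
from h import *
t=robot.camera("top"); s=robot.camera("scene")
mt=seg(t,(135,120,185,230),(10,70,60),(30,255,255)); ms=seg(s,(380,230,420,320),(10,70,60),(30,255,255))
for cm in([(t,mt),(s,ms)],[(t,mt)],[(s,ms)]): print("pestle",fit(cm,PEST(),[.47,.31,.24]))
k=np.ones((9,9),np.uint8)
def brown(c,b):
    m=seg(c,b,(0,90,15),(20,255,160)); m=cv2.morphologyEx(m,cv2.MORPH_OPEN,np.ones((2,2),np.uint8))
    h=cv2.convexHull(cv2.findNonZero(m)); o=np.zeros_like(m); cv2.fillConvexPoly(o,h,255); return o
rt=brown(t,(315,140,375,222)); rs=brown(s,(185,195,252,258))
cv2.imwrite("pics/masks.png",np.hstack([rt[130:230,300:400],rs[170:270,180:280],mt[120:220,110:210],ms[225:325,350:450]]))
c0=ray(t,[[344,181]],.01)[0]; print(c0)
for cm in([(t,rt),(s,rs)],[(t,rt)],[(s,rs)]): print("rack",fit(cm,RACK,[c0[0],c0[1],.24]))
E
```

```text
pestle (array([0.46375817, 0.30808129, 0.24139358]), np.float64(224.23529411764707), [np.float64(0.09123716643005576), np.float64(0.14651683512252286)])
pestle (array([0.4658952 , 0.30903202, 0.24457092]), np.float64(79.95686274509802), [np.float64(0.08390017077135155)])
pestle (array([0.46351699, 0.30716619, 0.24534921]), np.float64(127.3294117647059), [np.float64(0.1358905141565698)])
[ 0.48031787 -0.19503349  0.01      ]
rack (array([ 0.48130863, -0.19353469,  0.14278577]), np.float64(308.5019607843137), [np.float64(0.04993593476994758), np.float64(0.15658474551208115)])
rack (array([ 0.48070624, -0.19461832,  0.14291161]), np.float64(87.1058823529412), [np.float64(0.0431217239370996)])
rack (array([ 0.48546867, -0.1886303 ,  0.19125995]), np.float64(139.85882352941178), [np.float64(0.10547422588945081)])
```

View pics/masks.png

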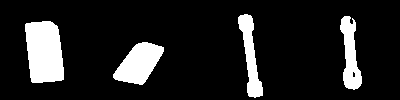

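Pestle: about (0.465, 0.308), yaw 0.243. Rack: about (0.481, -0.194), yaw about 0.143, to be refined from the wrist camera. Next: the move to above the pestle.

```bash
cat >> h.py <<'E'
def plan(x,y,z,yaw,turn=True):
    """shift in tool axes (mm) and turn about tool y so tool z lies along yaw (mod pi)"""
    o=robot.get_obs(); Rt=R.from_quat(o["tool_rot"]); M=Rt.as_matrix()
    a=np.arctan2(M[1,2],M[0,2])   # tool z heading
    d=(yaw-a+np.pi/2)%np.pi-np.pi/2  # needed world yaw change
    th=-d  # tool y points down
    sh=(np.array([x,y,z])-o["position"])@M*1000
    print("t",round(o["time"],2),"pos",o["position"].round(4),"down",M[:,1].round(3),"zhead",round(a,3),"q6",o["q"].round(2),"grip",round(o["grip_width"],4),"F",o["ft_force"].round(1),"M",o["moment"].round(2))
    print("shift now-axes",sh.round(1),"turn",round(th,3), "shift after turn",(R.from_rotvec([0,-th,0]).apply(sh)).round(1))
E
python3 - <<'E'
from h import *
plan(.465,.308,.12,.243)
E
```

```text
t 0.35 pos [0.1725 0.6005 0.2223] down [-0. -0. -1.] zhead 2.862 q6 [ 1.11  0.53  1.43  0.    1.18 -0.18] grip 0.0875 F [0.1 0.1 0.3] M [-0.    0.02  0.01]
shift now-axes [-200.3  102.3 -361.9] turn -0.523 shift after turn [-354.3  102.3 -213.6]
```

```bash
python3 -m creep '[[[0,0,0],-0.13,1],[[0,0,0],-0.13,1],[[0,0,0],-0.13,1],[[0,0,0],-0.13,1],[[-30,0,-18],0,1],[[-30,0,-18],0,1],[[-30,0,-18],0,1],[[-30,0,-18],0,1]]' 40; python3 -c "
from h import *
plan(.465,.308,.12,.243)"
```

```text
time: 1.15
position: [0.2718, 0.5004, 0.2226]
tool_rot: [0.436, 0.556, -0.556, -0.436]
ft_force: [0.2, 0.2, 1.2]
grip_width: 0.0869
t 1.15 pos [0.2718 0.5004 0.2226] down [ 0.  0. -1.] zhead -2.901 q6 [ 0.88  0.45  1.57 -0.    1.11 -0.93] grip 0.0869 F [0.2 0.2 1.2] M [ 0.06 -0.01 -0.01]
shift now-axes [-232.9  102.6 -141.8] turn -0.002 shift after turn [-233.2  102.6 -141.3]
```

```bash
python3 -m creep '[[[-29,4,-17],0,1],[[-29,4,-18],0,1],[[-29,4,-18],0,1],[[-29,4,-18],0,1],[[-29,4,-18],0,1],[[-29,4,-18],0,1],[[-29,4,-17],0,1],[[-29,4,-17],0,1]]'; python3 - <<'E'
from h import *
plan(.465,.308,.12,.243)
w=robot.camera("wrist"); cv2.imwrite("pics/w1.png",w["pixels"][:,:,::-1]); print(w["position"],w["rotation"])
print(proj(w,[[.465,.308,.02],[.465+.115*np.cos(.243),.308+.115*np.sin(.243),.02],[.465-.115*np.cos(.243),.308-.115*np.sin(.243),.02]]))
E
```

```text
time: 1.95
position: [0.4642, 0.3084, 0.1905]
tool_rot: [0.437, 0.556, -0.556, -0.436]
ft_force: [0.5, 0.1, -0.7]
grip_width: 0.0873
t 1.95 pos [0.4642 0.3084 0.1905] down [ 0.  0. -1.] zhead -2.901 q6 [ 0.39  0.48  1.64  0.    1.03 -1.43] grip 0.0873 F [ 0.5  0.1 -0.7] M [0.05 0.04 0.01]
shift now-axes [-0.6 70.5 -0.7] turn -0.003 shift after turn [-0.6 70.5 -0.7]
[0.39935431 0.29323259 0.35211911] [-0.07545115 -0.09759577  0.78074676  0.61254933]
[[279.76863652 189.52270837]
 [280.18440105 295.13932998]
 [279.27742661  64.74070454]]
```

View pics/w1.png

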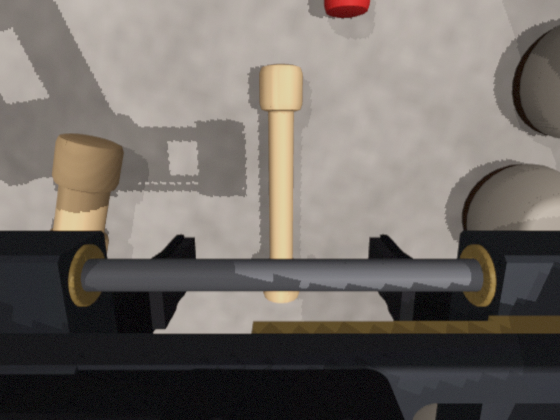

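The wrist view shows the slim pestle's centre line at column 281 and its upper end at row 65. My model predicts 280 and 65, so they agree within 1 mm. The stout one is well clear at (85,190). I'll descend.

```bash
python3 -m creep '[[[0,35,0],0,1],[[0,35,-1],0,1],[[0,35,0],0,1],[[0,30,0],0,1],[[0,25,0],0,1],[[0,14,0],0,1],[[0,8,0],0,1],[[0,3,0],0,1]]' && python3 -c "
from h import *
plan(.465,.308,.005,.243)"
```

```text
time: 2.8
position: [0.4643, 0.3098, 0.0053]
tool_rot: [0.436, 0.556, -0.556, -0.436]
ft_force: [-0.1, -0.0, -0.6]
grip_width: 0.0871
t 2.8 pos [0.4643 0.3098 0.0053] down [ 0.  0. -1.] zhead -2.901 q6 [ 0.39  0.77  1.74  0.    0.62 -1.42] grip 0.0871 F [-0.1 -0.  -0.6] M [ 0.05  0.04 -0.03]
shift now-axes [-1.9  0.3 -0.2] turn -0.003 shift after turn [-1.9  0.3 -0.2]
```

```bash
python3 -m creep '[[[-1,0,0],0,0],[[0,0,0],0,0],[[0,0,0],0,0],[[0,0,0],0,0],[[0,0,0],0,0],[[0,0,0],0,0],[[0,0,0],0,0],[[0,0,0],0,0]]' 45 && python3 -c "
from h import *
plan(.465,.308,.005,.243)"
```

```text
time: 3.6
position: [0.4644, 0.3087, 0.0055]
tool_rot: [-0.436, -0.556, 0.556, 0.436]
ft_force: [-0.3, 0.8, 0.1]
grip_width: 0.0311
t 3.6 pos [0.4644 0.3087 0.0055] down [-0. -0. -1.] zhead -2.901 q6 [ 0.39  0.77  1.75  0.    0.62 -1.42] grip 0.0311 F [-0.3  0.8  0.1] M [0.05 0.04 0.  ]
shift now-axes [-0.8  0.5 -0.4] turn -0.003 shift after turn [-0.8  0.5 -0.4]
```

```bash
python3 -m creep '[[[0,0,0],0,0],[[0,0,0],0,0],[[0,0,0],0,0],[[0,0,0],0,0]]' && python3 -c "
from h import *
plan(.481,-.194,.15,.143)"
```

```text
time: 4.0
position: [0.4644, 0.3087, 0.0055]
tool_rot: [-0.436, -0.556, 0.556, 0.436]
ft_force: [1.3, -1.0, -0.6]
grip_width: 0.023
t 4.0 pos [0.4644 0.3087 0.0055] down [-0. -0. -1.] zhead -2.901 q6 [ 0.39  0.77  1.75 -0.    0.62 -1.42] grip 0.023 F [ 1.3 -1.  -0.6] M [0.01 0.02 0.05]
shift now-axes [-492.2 -144.5  103.5] turn 0.097 shift after turn [-499.9 -144.5   55.2]
```

```bash
python3 -m creep '[[[0,-5,0],0,0],[[0,-15,0],0,0],[[0,-25,0],0,0],[[0,-30,0],0,0],[[0,-30,0],0,0],[[0,-30,0],0,0],[[0,-10,0],0,0],[[0,0,0],0,0]]' && python3 - <<'E'
from h import *
plan(.481,-.194,.15,.143)
w=robot.camera("wrist"); s=robot.camera("scene"); t=robot.camera("top")
cv2.imwrite("pics/w2.png",w["pixels"][:,:,::-1]); cv2.imwrite("pics/s2.png",s["pixels"][:,:,::-1])
E
```

```text
time: 4.8
position: [0.4653, 0.3092, 0.1526]
tool_rot: [0.437, 0.558, -0.555, -0.436]
ft_force: [-0.1, 0.2, -2.2]
grip_width: 0.0229
t 4.8 pos [0.4653 0.3092 0.1526] down [ 0.004  0.002 -1.   ] zhead -2.901 q6 [ 0.39  0.53  1.67  0.    0.93 -1.42] grip 0.0229 F [-0.1  0.2 -2.2] M [-0.    0.03 -0.02]
shift now-axes [-492.5    1.9  104.6] turn 0.097 shift after turn [-500.3    1.9   56.2]
```

View pics/w2.png

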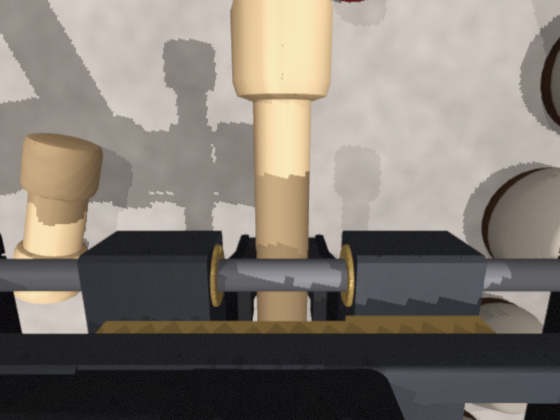

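View pics/s2.png

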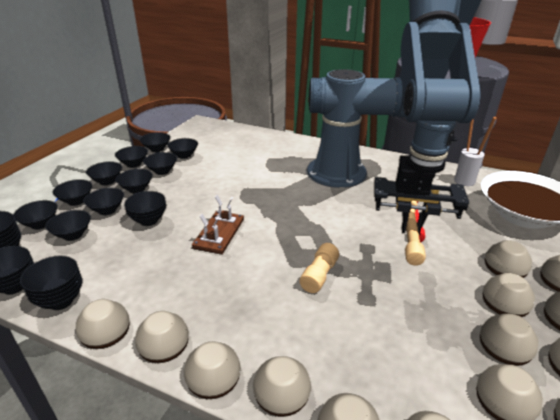

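The pestle is held mid-waist and level. Next I'll go to a lookout beside the rack to refine its pose.

```bash
python3 -m creep '[[[0,-10,0],0.05,0],[[0,-10,0],0.047,0],[[-10,-10,0],0,0],[[-20,-6,0],0,0]]' && python3 - <<'E'
from h import *
plan(.54,-.06,.19,.143)
E
```

```text
time: 5.35
position: [0.4683, 0.279, 0.186]
tool_rot: [-0.462, -0.535, 0.536, 0.462]
ft_force: [-0.0, 0.4, -1.3]
grip_width: 0.0227
t 5.35 pos [0.4683 0.279  0.186 ] down [-0.001 -0.    -1.   ] zhead -2.995 q6 [ 0.33  0.47  1.67  0.    1.   -1.38] grip 0.0227 F [-0.   0.4 -1.3] M [-0.03 -0.   -0.  ]
shift now-axes [-345.8   -4.   -21.5] turn 0.003 shift after turn [-345.8   -4.   -22.6]
```

```bash
python3 -m creep '[[[-35,0,-2],0,0],[[-40,0,-3],0,0],[[-45,0,-3],0,0],[[-45,0,-3],0,0],[[-45,0,-3],0,0],[[-45,0,-3],0,0],[[-45,0,-2],0,0],[[-25,0,-2],0,0]]' && python3 -m creep '[[[-15,0,0],0,0],[[-6,0,0],0,0],[[0,0,0],0,0],[[0,0,0],0,0]]' && python3 - <<'E'
from h import *
plan(.481,-.194,.19,.143)
w=robot.camera("wrist"); cv2.imwrite("pics/w3.png",w["pixels"][:,:,::-1])
a=.143;c,s=np.cos(a),np.sin(a)
P=[[.481+c*x-s*y,-.194+s*x+c*y,.018] for x in(-.085,.085) for y in(-.045,.045)]
print(proj(w,P).round(1))
E
```

```text
time: 6.15
position: [0.5358, -0.0437, 0.1857]
tool_rot: [-0.463, -0.534, 0.535, 0.463]
ft_force: [-0.3, 0.2, -1.7]
grip_width: 0.0226
time: 6.55
position: [0.5381, -0.0591, 0.1863]
tool_rot: [-0.462, -0.535, 0.535, 0.463]
ft_force: [-0.3, 0.2, -1.5]
grip_width: 0.0229
t 6.55 pos [ 0.5381 -0.0591  0.1863] down [-0.001  0.001 -1.   ] zhead -2.997 q6 [-0.32  0.46  1.68  0.    1.   -2.03] grip 0.0229 F [-0.3  0.2 -1.5] M [0.01 0.01 0.03]
shift now-axes [-125.3   -3.8   75.9] turn 0.001 shift after turn [-125.4   -3.8   75.7]
[[ 83.2   6.9]
 [187.4   7.2]
 [107.2 198.7]
 [198.6 198.8]]
```

View pics/w3.png

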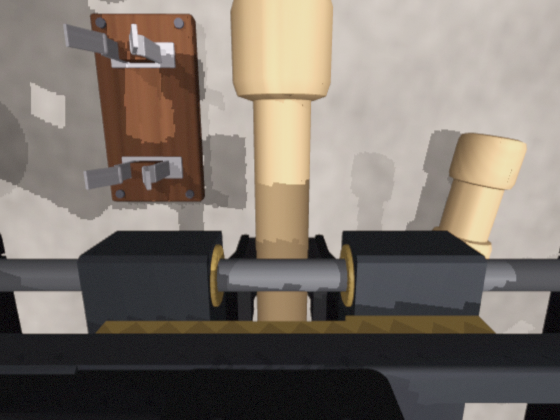

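```bash
python3 - <<'E'
import cv2
i=cv2.imread("pics/w3.png"); cv2.imwrite("pics/w3z.png",cv2.resize(i[0:60,60:220],None,fx=5,fy=5,interpolation=cv2.INTER_CUBIC))
cv2.imwrite("pics/w3y.png",cv2.resize(i[150:215,70:230],None,fx=5,fy=5,interpolation=cv2.INTER_CUBIC))
E
```

```text
(no output)
```

View pics/w3z.png

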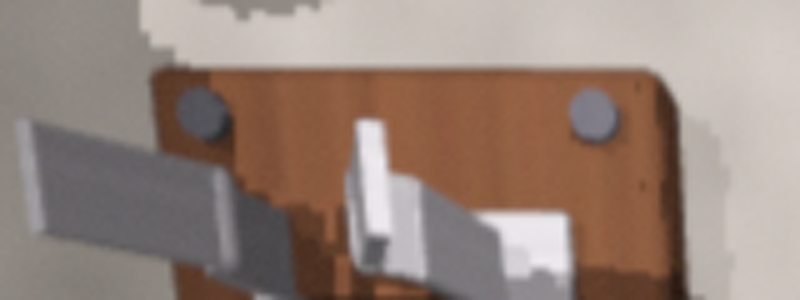

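View pics/w3y.png

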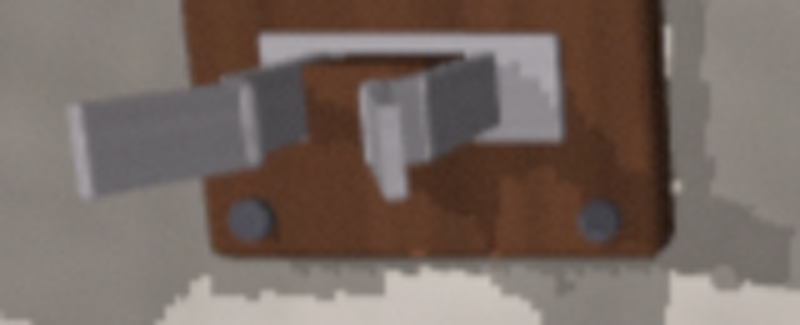

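```bash
python3 - <<'E'
from h import *
from scipy.optimize import least_squares
w=robot.camera("wrist")
uv=np.array([[89.9,14.1],[191.6,14.1],[112.3,200.8],[202,200.8]])
L=np.array([[x,y] for x in(-1,1) for y in(-1,1)],float)*[.085,.045]
def f(p,full=False):
    c,s=np.cos(p[2]),np.sin(p[2]); q=L*p[3]
    P=np.c_[p[0]+c*q[:,0]-s*q[:,1],p[1]+s*q[:,0]+c*q[:,1],np.full(4,.018)]
    return (proj(w,P)-uv).ravel()
r=least_squares(f,[.481,-.194,.143,1.],x_scale=[.01,.01,.1,.05]); print(r.x,r.fun.round(1))
# screws, z~.019
print(ray(w,[[60+202/5,112/5],[60+594/5,115/5],[70+250/5,150+220/5],[70+598/5,150+220/5]],.019).mean(0))
sc=ray(w,[[60+202/5,112/5],[60+594/5,115/5],[70+250/5,150+220/5],[70+598/5,150+220/5]],.019)
print(sc, [np.arctan2(*(sc[i]-sc[i-2])[1::-1])  for i in(2,3)])
# check held pestle: end-of-waist/head, axis pixels at grasp height
o=robot.get_obs(); a=.1447; ax=np.array([np.cos(a),np.sin(a),0]); g=o["position"]+[0,0,.016]
print("pestle pred", proj(w,[g-ax*.075,g-ax*.03, g-ax*.075+[0,0,0]]))
t=robot.camera("top"); 
cv2.imwrite("pics/t3.png",t["pixels"][:,:,::-1])
E
```

```text
[ 0.48437468 -0.1893421   0.14323214  0.9803851 ] [-0.  -0.2 -0.1  0.1  0.2 -0.  -0.   0.1]
[ 0.48454827 -0.19066122  0.019     ]
[[ 0.41378667 -0.2352228   0.019     ]
 [ 0.40433945 -0.16770613  0.019     ]
 [ 0.56494543 -0.2135432   0.019     ]
 [ 0.55512153 -0.14617275  0.019     ]] [np.float64(0.14245125623761326), np.float64(0.14185212085832474)]
pestle pred [[279.49688767  98.29367786]
 [279.58839203 205.9298865 ]
 [279.49688767  98.29367786]]
```

View pics/t3.png

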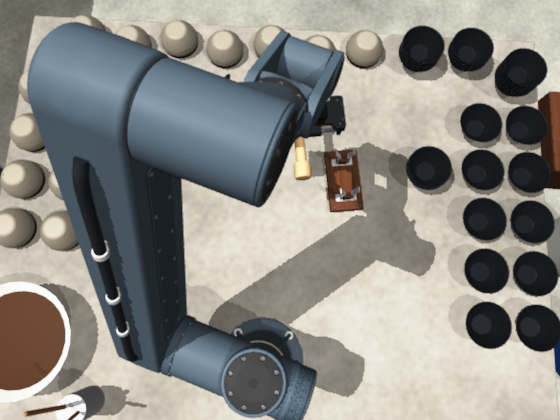

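```bash
python3 - <<'E'
from h import *
t=cv2.imread("pics/t3.png"); s0=robot.camera("scene"); T=robot.camera("top")
def ov(c,img,box,k,p,col):
    a=p[2];q=boxp(-.085,.085,-.045,.045,0,.018)
    q=np.c_[p[0]+np.cos(a)*q[:,0]-np.sin(a)*q[:,1],p[1]+np.sin(a)*q[:,0]+np.cos(a)*q[:,1],q[:,2]]
    u=proj(c,q)
    for i in range(8):
        for j in range(i):
            if bin(i^j).count("1")==1:
                cv2.line(img,*[tuple(int(v) for v in ((u[n]+.5-[box[0],box[1]])*k)) for n in(i,j)],col,1,cv2.LINE_AA)
out=[]
for c,box in((T,(310,135,380,225)),(s0,(180,185,260,265))):
    k=6 if c is T else 6
    im=cv2.resize(c["pixels"][box[1]:box[3],box[0]:box[2],::-1],None,fx=k,fy=k,interpolation=cv2.INTER_CUBIC)
    ov(c,im,box,k,(.481,-.1945,.143),(0,255,0)); ov(c,im,box,k,(.4844,-.190,.143),(255,0,0))
    out.append(cv2.copyMakeBorder(im,0,540-im.shape[0],0,0,cv2.BORDER_CONSTANT)) if im.shape[0]<=540 else out.append(im[:540])
o=np.hstack(out); print(o.shape); cv2.imwrite("pics/ov.png",o[:, :800])
E
```

```text
(540, 900, 3)
```

View pics/ov.png

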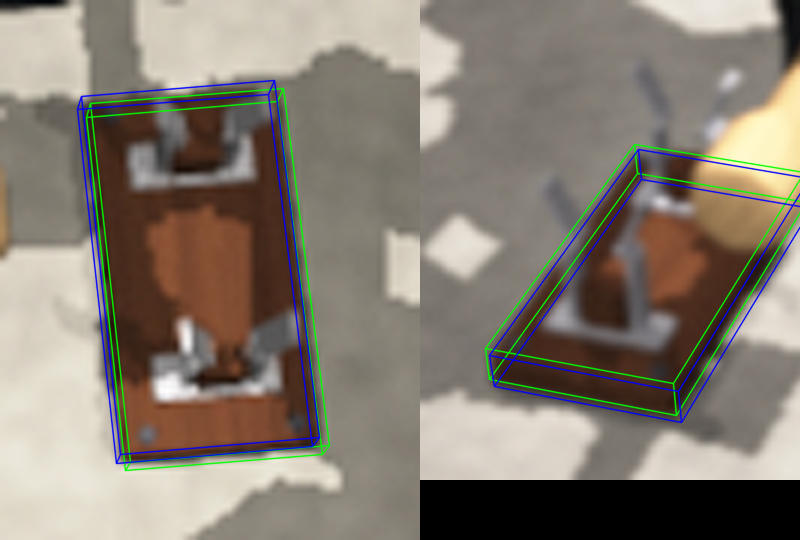

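```bash
python3 - <<'E'
from h import *
w=robot.camera("wrist")
p=ray(w,[[151.8,167.5],[182,167.5],[174,55]],.0195)
for P in p:
    d=P[:2]-[.4844,-.190];a=.143; print(P,"local",d@[np.cos(a),np.sin(a)],d@[-np.sin(a),np.cos(a)])
plan(.483,-.1915,.17,.143)
E
```

```text
[ 0.53500977 -0.1846925   0.0195    ] local 0.050849584339702665 -0.001959232315886677
[ 0.53082205 -0.15601228  0.0195    ] local 0.050791908860096935 0.027025050003504983
[ 0.43156389 -0.17052613  0.0195    ] local -0.04952152757013331 0.026804934398648284
t 6.85 pos [ 0.5388 -0.0596  0.1866] down [ 0.  0. -1.] zhead -2.997 q6 [-0.32  0.46  1.68  0.    1.   -2.03] grip 0.0226 F [-0.1 -0.2 -1.7] M [ 0.04 -0.    0.01]
shift now-axes [-122.5   16.6   74.2] turn 0.002 shift after turn [-122.6   16.6   74. ]
```

```bash
python3 -m creep '[[[-12,0,8],0,0],[[-20,0,12],0,0],[[-24,0,14],0,0],[[-24,0,14],0,0],[[-20,0,12],0,0],[[-12,0,8],0,0],[[-8,6,4],0,0],[[-2,6,2],0,0]]' 55 && python3 -m creep '[[[0,0,0],0,0],[[0,0,0],0,0]]' && python3 - <<'E'
from h import *
plan(.483,-.192,.105,.143)
w=robot.camera("wrist"); cv2.imwrite("pics/w4.png",w["pixels"][:,:,::-1])
w=robot.camera("scene"); cv2.imwrite("pics/s4.png",cv2.resize(w["pixels"][120:260,150:340,::-1],None,fx=4,fy=4,interpolation=cv2.INTER_CUBIC))
E
```

```text
time: 7.65
position: [0.4829, -0.1926, 0.1743]
tool_rot: [0.464, 0.534, -0.534, -0.463]
ft_force: [0.8, -0.2, -3.1]
grip_width: 0.0228
time: 7.85
position: [0.4829, -0.1908, 0.1741]
tool_rot: [0.462, 0.535, -0.535, -0.463]
ft_force: [-0.2, -0.7, -1.8]
grip_width: 0.0224
t 7.85 pos [ 0.4829 -0.1908  0.1741] down [-0.001  0.001 -1.   ] zhead -2.998 q6 [-0.59  0.45  1.75  0.    0.94 -2.31] grip 0.0224 F [-0.2 -0.7 -1.8] M [-0.01  0.01  0.02]
shift now-axes [-1.2 69.1  0. ] turn 0.001 shift after turn [-1.2 69.1  0. ]
```

View pics/w4.png

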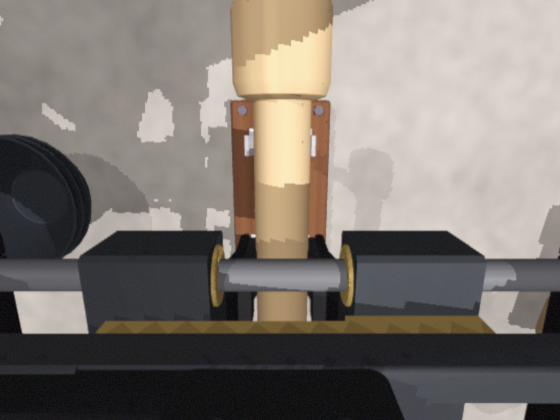

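View pics/s4.png

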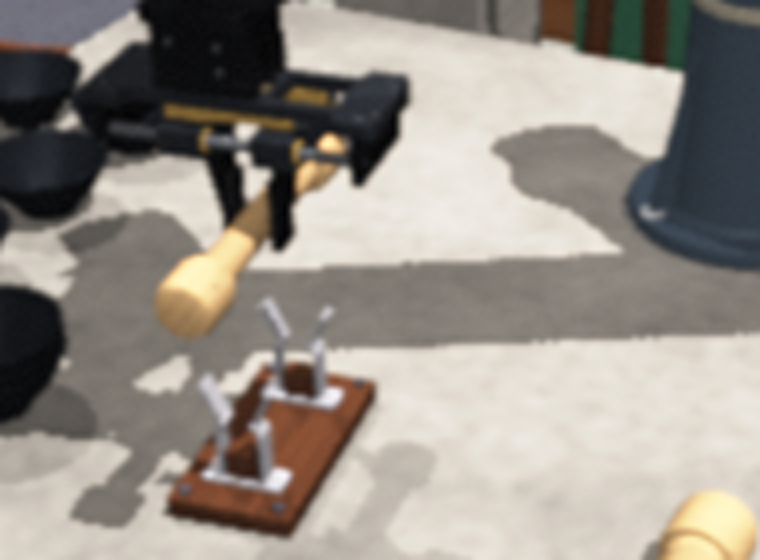

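In the wrist view the rack base spans columns 232–330 (centre 281) and the pestle waist is centred at 281.5, so they are aligned and parallel. The bowls at (40,200) are clear of the gripper. I'll lower it into the flare.

```bash
python3 -m creep '[[[0,10,0],0,0],[[0,18,0],0,0],[[0,18,0],0,0],[[0,15,0],0,0],[[0,10,0],0,0],[[0,6,0],0,0],[[0,4,0],0,0],[[0,0,0],0,0]]' && python3 - <<'E'
from h import *
plan(.483,-.192,.0404,.143)
E
```

```text
time: 8.75
position: [0.483, -0.1917, 0.0933]
tool_rot: [-0.463, -0.535, 0.535, 0.463]
ft_force: [0.3, 0.2, -1.5]
grip_width: 0.0229
t 8.75 pos [ 0.483  -0.1917  0.0933] down [-0.  0. -1.] zhead -2.998 q6 [-0.59  0.59  1.81 -0.    0.75 -2.31] grip 0.0229 F [ 0.3  0.2 -1.5] M [ 0.09 -0.03 -0.02]
shift now-axes [-0.3 52.9  0.1] turn 0.0 shift after turn [-0.3 52.9  0.1]
```

```bash
python3 -m creep '[[[0,6,0],0,0],[[0,5,0],0,0],[[0,4,0],0,0],[[0,3,0],0,0],[[0,2,0],0,0],[[0,0,0],0,0]]' && python3 - <<'E'
from h import *
plan(.483,-.192,.0404,.143)
E
```

```text
time: 9.35
position: [0.4829, -0.1917, 0.0733]
tool_rot: [-0.463, -0.534, 0.534, 0.463]
ft_force: [0.1, -0.5, -1.6]
grip_width: 0.0226
t 9.35 pos [ 0.4829 -0.1917  0.0733] down [-0.  0. -1.] zhead -2.998 q6 [-0.59  0.62  1.82  0.    0.7  -2.31] grip 0.0226 F [ 0.1 -0.5 -1.6] M [ 0.07 -0.01 -0.05]
shift now-axes [-0.3 32.9 -0.1] turn 0.0 shift after turn [-0.3 32.9 -0.1]
```

```bash
python3 -m creep '[[[0,4,0],0,0],[[0,3,0],0,0],[[0,2,0],0,0],[[0,0,0],0,0]]' && python3 -m creep '[[[0,2,0],0,0],[[0,2,0],0,0],[[0,1,0],0,0]]' && python3 -m creep '[[[0,1,0],0,0],[[0,1,0],0,0],[[0,1,0],0,0]]' && python3 - <<'E'
from h import *
plan(.483,-.192,.0404,.143)
E
```

```text
time: 9.75
position: [0.4828, -0.1916, 0.0642]
tool_rot: [-0.463, -0.534, 0.535, 0.463]
ft_force: [-0.1, -0.1, -2.5]
grip_width: 0.0226
time: 10.05
position: [0.4834, -0.1922, 0.0605]
tool_rot: [-0.463, -0.534, 0.535, 0.462]
ft_force: [-2.5, 0.5, 13.6]
grip_width: 0.0224
time: 10.35
position: [0.4841, -0.1925, 0.0594]
tool_rot: [0.464, 0.535, -0.534, -0.462]
ft_force: [-2.9, 1.1, 21.7]
grip_width: 0.0226
t 10.35 pos [ 0.4841 -0.1925  0.0594] down [ 0.003 -0.002 -1.   ] zhead -2.998 q6 [-0.59  0.65  1.83 -0.    0.66 -2.31] grip 0.0226 F [-2.9  1.1 21.7] M [ 0.23  0.52 -0.01]
shift now-axes [ 0.7 19.   1.1] turn 0.0 shift after turn [ 0.7 19.   1.1]
```

```bash
python3 -m creep '[[[0,1,0],0,0],[[0,1,0],0,0]]' && python3 -m creep '[[[0,1,0],0,0],[[0,1,0],0,0]]' && python3 - <<'E'
from h import *
plan(.483,-.192,.0404,.143)
w=robot.camera("scene"); cv2.imwrite("pics/s5.png",cv2.resize(w["pixels"][150:270,150:300,::-1],None,fx=5,fy=5,interpolation=cv2.INTER_CUBIC))
E
```

```text
time: 10.55
position: [0.4847, -0.1927, 0.0577]
tool_rot: [0.465, 0.535, -0.534, -0.461]
ft_force: [-1.6, 1.6, 20.7]
grip_width: 0.0227
time: 10.75
position: [0.4849, -0.1926, 0.0555]
tool_rot: [0.465, 0.535, -0.534, -0.461]
ft_force: [-0.8, 1.7, 17.7]
grip_width: 0.0228
t 10.75 pos [ 0.4849 -0.1926  0.0555] down [ 0.005 -0.003 -1.   ] zhead -2.999 q6 [-0.59  0.66  1.83  0.    0.65 -2.31] grip 0.0228 F [-0.8  1.7 17.7] M [0.45 0.13 0.05]
shift now-axes [ 1.  15.1  1.9] turn -0.0 shift after turn [ 1.  15.1  1.9]
```

View pics/s5.png

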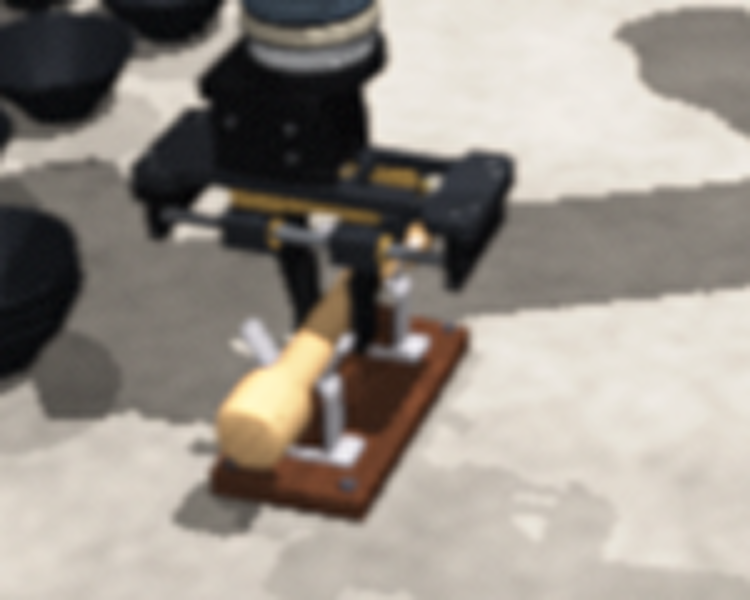

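The scene view shows the waist between both pairs of fingers, entering the throats near (330,360) and (400,300) in the crop. The force has peaked at about 22 N and is falling, so I'll keep pressing.

```bash
python3 -m creep '[[[0,1.5,0],0,0],[[0,1.5,0],0,0],[[0,1.5,0],0,0]]' && python3 -m creep '[[[0,1.5,0],0,0],[[0,1.5,0],0,0],[[0,1.5,0],0,0]]' && python3 - <<'E'
from h import *
plan(.483,-.192,.0404,.143)
E
```

```text
time: 11.1
position: [0.4847, -0.1924, 0.0498]
tool_rot: [0.465, 0.535, -0.534, -0.461]
ft_force: [0.3, 0.5, 6.4]
grip_width: 0.0228
time: 11.4
position: [0.4833, -0.192, 0.0434]
tool_rot: [0.463, 0.535, -0.534, -0.463]
ft_force: [0.8, -0.4, -3.0]
grip_width: 0.0226
t 11.4 pos [ 0.4833 -0.192   0.0434] down [ 0.001 -0.001 -1.   ] zhead -2.998 q6 [-0.59  0.68  1.83 -0.    0.63 -2.31] grip 0.0226 F [ 0.8 -0.4 -3. ] M [-0.11 -0.09 -0.01]
shift now-axes [0.1 3.  0.3] turn 0.0 shift after turn [0.1 3.  0.3]
```

Both clips have snapped over: the force changed from +22 N to -3 N. A little more seats it on the saddles.

```bash
python3 -m creep '[[[0,1,0],0,0],[[0,1,0],0,0],[[0,1,0],0,0],[[0,0,0],0,0]]' && python3 -m creep '[[[0,1,0],0,0],[[0,1,0],0,0],[[0,0,0],0,0]]' && python3 - <<'E'
from h import *
plan(.483,-.192,.0404,.143)
E
```

```text
time: 11.8
position: [0.4823, -0.1914, 0.0405]
tool_rot: [-0.462, -0.534, 0.535, 0.464]
ft_force: [-0.8, 0.2, 1.0]
grip_width: 0.0227
time: 12.1
position: [0.4823, -0.1914, 0.0402]
tool_rot: [-0.463, -0.534, 0.535, 0.463]
ft_force: [-4.5, 1.8, 16.1]
grip_width: 0.0227
t 12.1 pos [ 0.4823 -0.1914  0.0402] down [-0.001  0.    -1.   ] zhead -2.998 q6 [-0.59  0.68  1.84 -0.    0.62 -2.31] grip 0.0227 F [-4.5  1.8 16.1] M [ 0.26  0.66 -0.08]
shift now-axes [-0.7 -0.2 -0.6] turn 0.0 shift after turn [-0.7 -0.2 -0.6]
```

It stopped hard at TCP z = 40.2 mm with the force rising to 16 N. The axis is therefore at 55 mm, which is home. I'll ease the load and let go.

```bash
python3 -m creep '[[[0,-1,0],0,0],[[0,-1,0],0,0],[[0,0,0],0,0.7],[[0,0,0],0,0.7],[[0,0,0],0,0.7],[[0,0,0],0,0.7],[[0,0,0],0,0.7],[[0,0,0],0,0.7]]' && python3 -m creep '[[[0,0,0],0,0.7],[[0,0,0],0,0.7]]' && python3 - <<'E'
from h import *
plan(.483,-.192,.2,.143)
E
```

```text
time: 12.9
position: [0.483, -0.1917, 0.0405]
tool_rot: [0.463, 0.534, -0.534, -0.463]
ft_force: [0.0, 0.0, 0.3]
grip_width: 0.0587
time: 13.1
position: [0.483, -0.1917, 0.0406]
tool_rot: [-0.463, -0.534, 0.534, 0.463]
ft_force: [0.4, -0.3, -0.0]
grip_width: 0.0609
t 13.1 pos [ 0.483  -0.1917  0.0406] down [ 0. -0. -1.] zhead -2.998 q6 [-0.59  0.68  1.83 -0.    0.63 -2.31] grip 0.0609 F [ 0.4 -0.3 -0. ] M [0.02 0.03 0.02]
shift now-axes [  -0.3 -159.4    0. ] turn 0.0 shift after turn [  -0.3 -159.4    0. ]
```

```bash
python3 -m creep '[[[0,-8,0],0,0.7],[[0,-20,0],0,0.7],[[0,-30,0],0,0.7],[[0,-30,0],0,0.7],[[0,-30,0],0,0.7],[[0,-25,0],0,0.7],[[0,-12,0],0,0.7],[[0,-5,0],0,0.7]]' && python3 -m creep '[[[20,0,0],0,0.7],[[35,0,0],0,0.7],[[40,0,0],0,0.7],[[40,0,0],0,0.7],[[30,0,-5],0,0.7],[[15,0,-5],0,0.7],[[0,0,0],0,0.7]]' && python3 - <<'E'
from h import *
plan(.483,-.192,.2,.143)
w=robot.camera("wrist"); cv2.imwrite("pics/w6.png",w["pixels"][:,:,::-1])
s=robot.camera("scene"); cv2.imwrite("pics/s6f.png",s["pixels"][:,:,::-1])
cv2.imwrite("pics/s6.png",cv2.resize(s["pixels"][180:270,160:280,::-1],None,fx=6,fy=6,interpolation=cv2.INTER_CUBIC))
t=robot.camera("top"); cv2.imwrite("pics/t6.png",t["pixels"][:,:,::-1])
# predicted pestle outline at home in scene
for c,n in((s,"s"),(t,"t")):
    r=render(c,PEST(.055),(.483,-.192,.143)); m=seg(c,(190,180,400,260) if n=="s" else (320,120,380,230),(10,70,60),(30,255,255))/255.
    print(n,"IoU",np.minimum(r,m).sum()/np.maximum(r,m).sum())
    if n=="s":
        for z in(.05,.055,.06,.065,.075): r=render(c,PEST(z),(.483,-.192,.143)); print(z,np.minimum(r,m).sum()/np.maximum(r,m).sum())
E
```

```text
time: 13.9
position: [0.4834, -0.192, 0.202]
tool_rot: [0.464, 0.535, -0.534, -0.462]
ft_force: [0.2, 0.1, -0.2]
grip_width: 0.0611
time: 14.6
position: [0.4651, -0.009, 0.1991]
tool_rot: [-0.46, -0.535, 0.536, 0.464]
ft_force: [-0.2, 0.9, -0.1]
grip_width: 0.0605
t 14.6 pos [ 0.4651 -0.009   0.1991] down [-0.004  0.002 -1.   ] zhead -2.995 q6 [-0.26  0.35  1.84  0.    0.95 -1.98] grip 0.0605 F [-0.2  0.9 -0.1] M [-0.03 -0.    0.04]
shift now-axes [-183.7   -1.3    9.1] turn 0.004 shift after turn [-183.7   -1.3    8.4]
s IoU 0.46606288021960296
0.05 0.43979160934528017
0.055 0.46606288021960296
0.06 0.4297725302716087
0.065 0.3704732612362337
0.075 0.26244899555462853
t IoU 0.5152986429290307
```

View pics/w6.png

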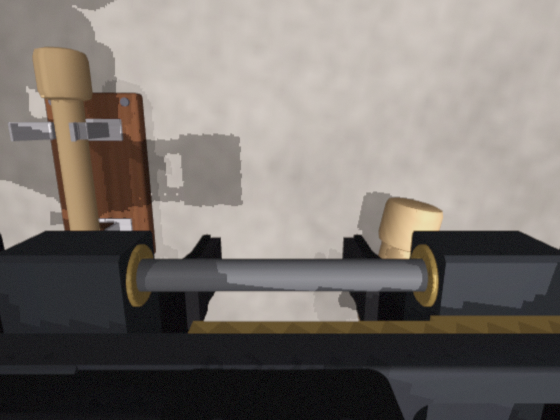

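View pics/s6.png

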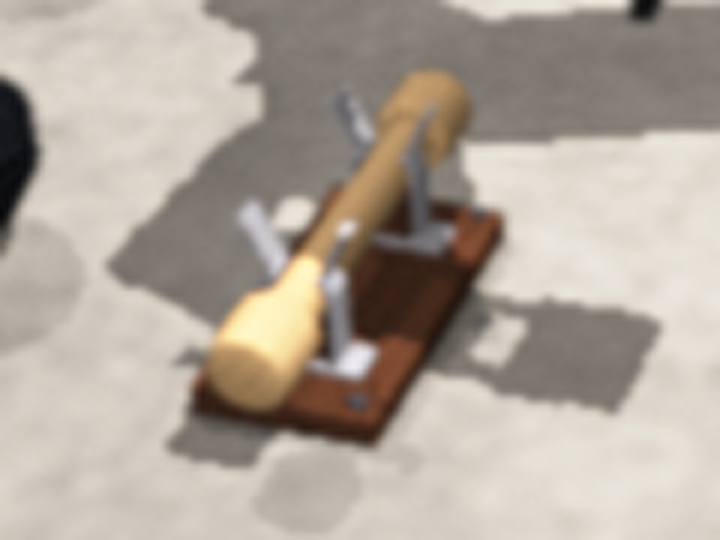

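View pics/s6f.png

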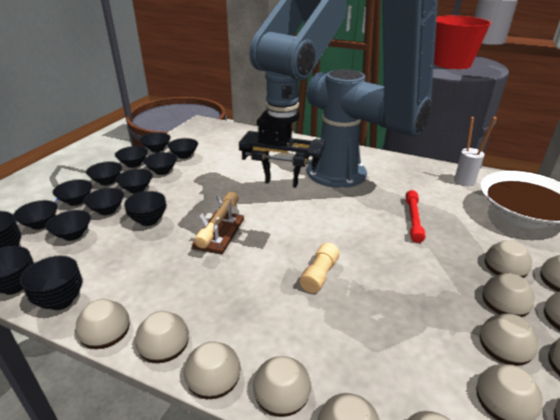

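The pestle lies in both clips, from (203,238) to (232,200) in the scene view. The stout pestle, the bowls and the red look-alike have not moved. The scene mask wrongly took in the stout pestle, which lowered the overlap, so I'll do one tighter check and then hand in.

```bash
python3 - <<'E'
from h import *
s=robot.camera("scene"); m=seg(s,(185,180,250,252),(12,70,80),(30,255,255))/255.
for z in(.045,.05,.055,.06,.065): r=render(s,PEST(z),(.483,-.192,.143)); print(z,(np.minimum(r,m).sum()/np.maximum(r,m).sum()).round(3))
o=robot.get_obs(); print(o["time"],o["ft_force"].round(1),np.abs(o["joint_velocities"]).max())
print(robot.hand_in())
E
```

```text
0.045 0.531
0.05 0.646
0.055 0.731
0.06 0.667
0.065 0.558
14.8 [-0.7  0.4  0. ] 0.012949654392859167
the job is handed in; nothing more can be done
None
```

The long slim pestle is in the rack with both clips snapped around its waist, and I handed the job in at about 14.8 s. I gripped it mid-waist, carried it level to the rack, pressed it down, let go and backed off.

**Pressing:** the force peaked at about 22 N among the readings I took, then fell away as the clips closed. That is just over the stated 10–20 N, and far below the limits. It then stopped hard at 16 N with the axis about 55 mm up, which is the home height.

**Final checks:** the scene view shows the waist inside both clips, and the height fit was best at 55 mm (overlap 0.73, with the clip fingers hiding part of the pestle). The last force reading was about zero with the gripper well clear. In the final scene view the stout pestle, the bowls and the red look-alike looked unmoved.

**Disagreements:**
- **Rack position:** the top and wrist cameras differed by about 5 mm. I used a point in between and confirmed from straight above that the waist was centred on the rack.
- **Overlap check:** the first one gave only 0.47 because its mask also took in the stout pestle. I redid the scene view with a tighter mask. The top view's 0.52 was not redone or looked into.

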